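Hold the curing box's sprung cover just below its balance point

TASK

Take the glued wood sample off the curing box's cover and set it down flat in the blue tray (lay it, do not drop it). Then lift the sprung cover by its bar handle until it is past its balance point, without letting it swing up near its stop, bring it back and hold it steady just below the balance point, with the red pointer in the orange band, so that a colleague can reach in while the cover would still fall shut if let go. Finish while still holding the handle there, the sample left in the tray and everything else left where it stands.

Things in the scene. Friction and masses are not known exactly. Their poses are not given: they have to be found in the camera images.
- curing_box: beige box, fixed during a run, 150 (x) x 200 (y) x 100 mm high, origin at the centre of its underside, +x from its front (handle) to its back (hinge), about away from the robot. On its left (+y) side, at y = 116 mm, a curved scale of radius 135 mm about the hinge, top 245 mm above the bench: black to 0.74 rad, orange band 0.74 to 0.90, red mark at 0.96 (balance point), green above
- cover (a joint): angle of the box's sprung cover: 0 rad = shut (level), grows as the front edge rises, stop at 1.5 rad (keep below 1.35). Below its balance point, 0.96 rad, the cover falls shut by itself; above, it rises by itself to the stop. Lifting takes about 1 N at the handle; near the balance point only tenths of a newton either way. A red pointer pin on its left edge runs along the scale
- cover_hinge (a point): middle of the cover's hinge axis, 105 mm above the bench, 75 mm behind the box's centre; the axis runs along the box's y and stays put. The cover is a plate 150 (x) x 200 (y) x 10 mm on top of the box, its top face 110 mm above the bench when shut
- bar_handle (a point): round steel bar, 12 mm diameter, 130 mm long along its y, origin at its middle, 200 mm from the hinge axis in the cover's plane, 50 mm in front of the cover's front edge, 105 mm above the bench when shut; x points to the hinge and turns with the cover. Two 8 mm arms at y = +-61 mm join it to the cover, open between them; the bar can turn between fingers that pinch it from above
- sample: two-layer glued wood bar, 100 (x) x 22 (y) x 20 mm (z), 35 to 70 g, origin at the centre of its underside; it starts lying loose on top of the shut cover at any yaw
- tray: blue shallow tray, fixed during a run, 180 (x) x 140 (y) x 22 mm high, walls and floor 5 mm, origin at the centre of its underside; stands left or right of the curing box
- balance: laboratory balance, fixed, 170 x 190 x 61 mm, round steel pan on top; stands on the other side from the tray; not used
- wash_bottle: white wash bottle with red cap, 72 mm diameter, 185 mm high, origin under its centre; leave alone
- beaker_a: clear plastic beaker, 64 mm wide, 70 mm high, origin under its centre; leave alone
- beaker_b: clear plastic beaker, 72 mm wide, 60 mm high, origin under its centre; leave alone
- bracket: small yellow metal angle, 50 x 40 x 32 mm, origin under its centre; leave alone
- tweezers: steel tweezers lying flat, 126 mm long, origin under the centre; leave alone
- glue_jar: amber jar with blue cap, 48 mm diameter, 55 mm high, origin under its centre; leave alone
Things that resemble listed ones, but are neither listed nor needed, are in the scene too. Of the things like the sample, leave any that is yellow; of the rest the larger one is meant. There is more than one size of the tray; the one meant has the size given above.

How it is judged (in metres and radians):
On the way, in this order (a step that is already met when the one before it is completed fails the run):
1. the sample is lowered to the tray's floor still in the fingers (x of sample in the frame of tray between -0.08 and 0.08 m and y of sample in the frame of tray between -0.06 and 0.06 m and z of sample in the frame of tray below 0.022 m and angle between sample's own x axis and vertical between 1.4 and 1.74 rad and contact force between the fingers and sample above 0.3 N), for 0.05 s.
2. the sample lies in the tray, let go (x of sample in the frame of tray between -0.08 and 0.08 m and y of sample in the frame of tray between -0.06 and 0.06 m and z of sample in the frame of tray below 0.022 m and angle between sample's own x axis and vertical between 1.4 and 1.74 rad and contact force between the fingers and sample below 0.05 N and linear speed of sample below 0.03 m/s), for 0.2 s.
3. the cover, lifted by its handle, is past its balance point (value of joint cover above 0.98 rad and contact force between the fingers and cover_c1 above 0.2 N), for 0.1 s.
At the end, for the whole second after the job is handed in: the cover stands still (under 0.05 rad/s) between 0.70 and 0.93 rad, the fingers pressing on the bar handle with over 0.2 N; the sample lies flat at rest on the tray's floor, its centre inside the tray (80 by 60 mm either side of the tray's centre at most), not touched by the robot (value of joint cover between 0.7 and 0.93 rad and velocity of joint cover between -0.05 and 0.05 rad/s and contact force between the fingers and cover_c1 above 0.2 N and contact force between each of the arm, the fingers and sample below 0.05 N and x of sample in the frame of tray between -0.08 and 0.08 m and y of sample in the frame of tray between -0.06 and 0.06 m and z of sample in the frame of tray below 0.022 m and angle between sample's own x axis and vertical between 1.4 and 1.74 rad and linear speed of sample below 0.02 m/s); the arm keeps its last pose, push and grip.
It fails at once if the cover swings up near its stop (over 1.38 rad) (value of joint cover above 1.38 rad).
It fails at once if a bystander is moved by more than 30 mm (distance of any of wash_bottle, beaker_a, beaker_b, bracket, tweezers, glue_jar from where it was at the start of the episode above 0.03 m).
It also fails if it takes over 58 s, if anything falls off the work surface, if the arm or the gripper's body presses on something with over 40 N, if the wrist force passes 120 N, or if a joint passes its speed limit or range.

ROBOT

A 6-joint arm with a two-finger parallel gripper is mounted at the origin on the work surface. World frame = base frame: x ahead of the robot, y to its left, z up, the work surface at z = 0. Lengths are in mm, angles in rad, forces in N, time in s.
With the tool pointing down it reaches from about 275 to 875 mm from the base axis. Payload 12.5 kg.
Tool frame: the origin (TCP) lies on the centre line of the jaws, within the pads' length; the fingertips stand 22 mm ahead of it and the grasp point (between the pads) lies 3 mm ahead of it; z points along the fingers, y is the line along which they close (so a half turn about z gives the same grasp; the last joint's range is limited). The gripper opens to 85 mm and grips with 20 to 120 N. Pads are 22 mm wide; open, the fingers measure 114 mm over their backs; the gripper's body (76 mm by 85 mm) begins 54 mm behind the grasp point. The pads swing forward as they close: fully open they stand 13 mm farther back than shut.
Start: joints at [1.122, 0.351, 1.652, -0, 1.139, -0.085], TCP at [195.674, 514, 253.29] pointing down, gripper open.
Joint ranges: [-2.75, 2.75], [-0.79, 2.1], [0.01, 2.65], [-1.57, 4.71], [0.07, 3.14], [-2.87, 2.87]. Speed limits (rad/s): [2.22, 2.22, 2.79, 3.14, 3.14, 3.14].

INTERFACE

Orientations are given as a unit quaternion [w, x, y, z].
In Python, from plant import robot gives the robot as it stands.
- The arm moves only by the tool jog_arm, never from a script. Its arguments are lists of equal length, an entry for each row: "dp": the shift along the tool's x, y, z in m, a list of three; "yaw": the turn about the tool's z in degrees. In form: {"dp": [[x, y, z], ...], "yaw": [yaw, ...]}. A call has 1 to 20 rows; each row shifts and turns the commanded pose from where the row before left it, along the tool's axes as they then stand; what a row does not reach is not made up. A row lasts 1/12 s, in which the tool goes at most 41.7 mm and 7.16 degrees, less where a joint would pass 70% of its speed; a pose out of reach is approached as far as the arm can. A call is refused whole if a number of a shift passes 0.0417 or a number of a turn 7.16, either way. A call with a gripper value outside its range is refused whole. "jaw" is the finger opening in m, from 0 to 0.0854, set as the call begins (left out, the last holds). The fingers move at their own pace and stop on an object; "newtons" is the grip in N (left out, the last holds). Time passes only in rows, so rows that do not move let the fingers close. It gives the time, the measured TCP pose, the force, the opening and the grip force at its end, in the units of the state.
- robot.read_state(): the state, without advancing time (a new reading comes with each control period).
- robot.snapshot(name): name is "side" or "top"; returns a dict with "pixels" (480x640x3 uint8, red, green, blue), "intrinsics" (3x3 intrinsics, pixels), "extrinsics" (4x4, takes a point from world to camera coordinates). Camera axes: x right, y down, z forward; pixel columns grow to the right and rows downward; lengths in mm; the calibration is good to about 2 mm. A picture is of the moment at which its call begins. There is no depth.
- robot.finish_job(): hands the job in; it is judged then, once.
The state is a dict: "time": time; "qpos": joint angles; "dq": joint speeds; "effort": joint torques, N m; "position": TCP position; "tcp_rot": TCP orientation; "contact_force": force on the tool from outside, world axes, zero at the start; "moment": the same for the moment, N m; "gripper_width": finger opening in mm; "gripper_force": force on a finger pad.
Only numpy, scipy, OpenCV 4.12 (cv2) and the standard library are available. Lean on these libraries where they do the work, as an engineer would, in place of code of your own. Each camera call takes 0.05 s, during which the arm holds its last target. There are 200 camera calls.

## Working session

There is one attempt and no reset: what is moved stays moved. The work goes in short steps, Python scripts to look and compute and a tool call to move; the robot and the scene stay as the last step left them, time stands still between calls to the robot, and variables do not carry over. Pictures are saved under pics/ and viewed, at most 10 in all, crops included, and the job is handed in when it is done.

Besides the shell and the picture viewer there is one more tool, called after "Call:" as name([rows], argument=value, ...), one row to a line, values as JSON. jog_arm: Moves the arm, as the interface text tells. Its arguments: {"type":"object","properties":{"dp":{"type":"array"},"yaw":{"type":"array"},"jaw":{"type":"number"},"newtons":{"type":"number"}},"required":["dp","yaw"]}

```bash
mkdir -p pics; ls; python3 - <<'E'
from plant import robot
import cv2,json,numpy as np
print(robot.read_state())
for n in("side","top"):
    s=robot.snapshot(n); cv2.imwrite(f"pics/{n}0.png",s["pixels"][:,:,::-1])
    json.dump({k:np.array(s[k]).tolist() for k in("intrinsics","extrinsics")},open(n+".json","w"))
    print(n,np.round(s["intrinsics"],1).tolist(),np.round(s["extrinsics"],3).tolist())
E
```

```text
pics
{'time': 0.0, 'qpos': array([ 1.12242792e+00,  3.51254365e-01,  1.65243304e+00,  1.43372748e-06,
        1.13909627e+00, -8.46390630e-02]), 'dq': array([ 0.00149171,  0.00061004,  0.00015108,  0.00093463,  0.00096093,
       -0.0001469 ]), 'effort': array([-1.59052943e-03, -5.06100762e+01, -2.91404432e+01, -2.25724912e-04,
        4.50967127e-03, -3.71909300e-05]), 'position': array([195.53083533, 513.73974921, 252.74507497]), 'tcp_rot': array([-1.57462313e-04,  1.80864072e-01,  9.83507922e-01, -5.74318305e-04]), 'contact_force': array([ 0.4668999 , -0.51445424, -0.4058484 ]), 'moment': array([-0.05999908, -0.00624403,  0.00719672]), 'gripper_force': 0.0, 'gripper_width': 85.47795123073864}
side [[602.8, 0.0, 324.9], [0.0, 602.8, 240.5], [0.0, 0.0, 1.0]] [[0.988, -0.153, 0.005, -546.168], [-0.092, -0.617, -0.782, 191.646], [0.122, 0.772, -0.623, 1328.109], [0.0, 0.0, 0.0, 1.0]]
top [[479.2, 0.0, 320.5], [0.0, 479.2, 237.3], [0.0, 0.0, 1.0]] [[-0.011, -1.0, -0.001, 94.346], [-0.983, 0.011, -0.181, 582.104], [0.181, -0.001, -0.983, 1232.125], [0.0, 0.0, 0.0, 1.0]]
```

View pics/top0.png

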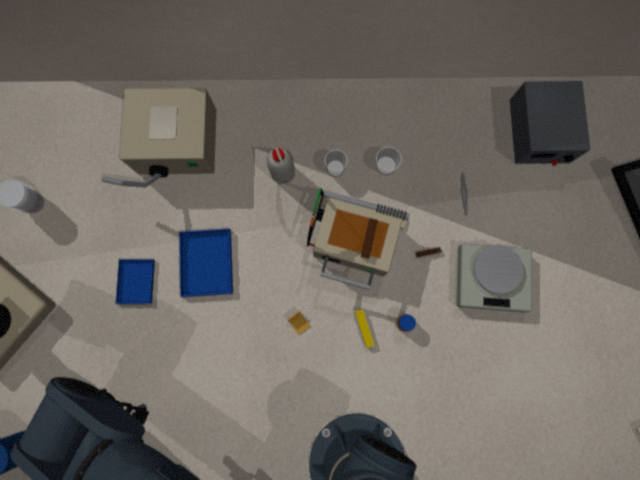

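View pics/side0.png

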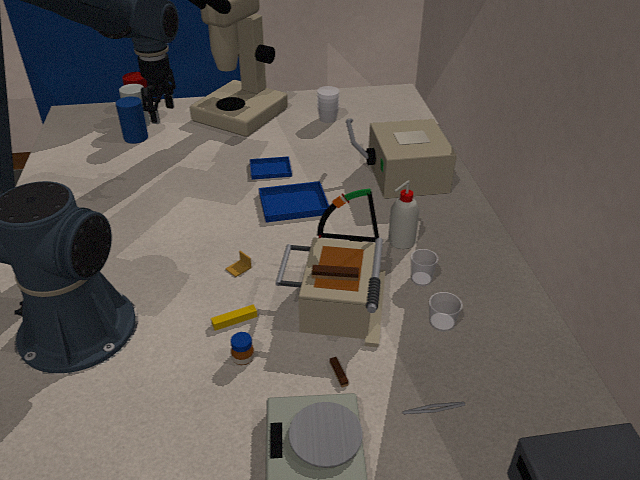

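The top view shows three sample lookalikes: a brown bar on the cover (370,238), a yellow bar (365,329) to leave, and a smaller brown bar on the bench (428,252). The one on the cover is the larger non-yellow bar. There are two trays, a large one at (206,263) and a small one at (136,282), and the large one fits the given size. I'll check both choices in a close crop.

```bash
python3 - <<'E'
import cv2,numpy as np
t=cv2.imread("pics/top0.png");s=cv2.imread("pics/side0.png")
a=cv2.resize(t[180:300,295:445],None,fx=5,fy=5,interpolation=cv2.INTER_CUBIC)
cv2.imwrite("pics/topc.png",a)
b=cv2.resize(s[180:350,250:450],None,fx=3.5,fy=3.5,interpolation=cv2.INTER_CUBIC)
cv2.imwrite("pics/sidec.png",b)
E
```

```text
(no output)
```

View pics/topc.png

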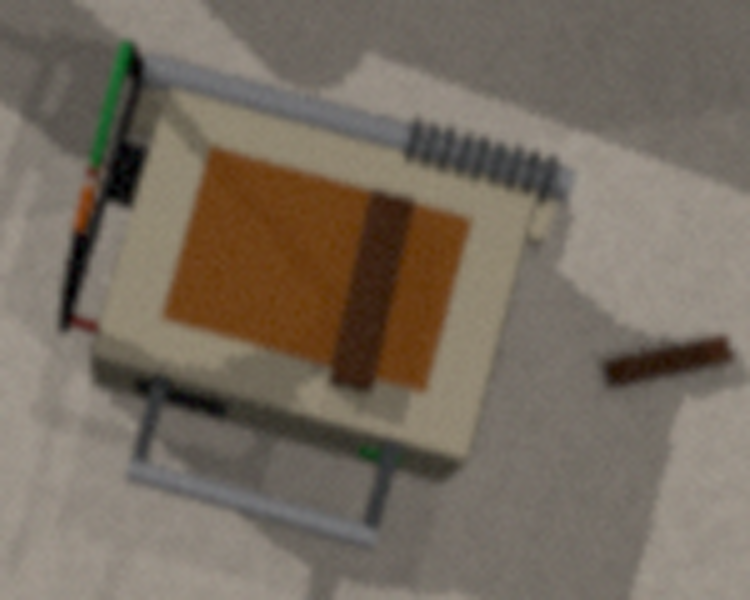

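View pics/sidec.png

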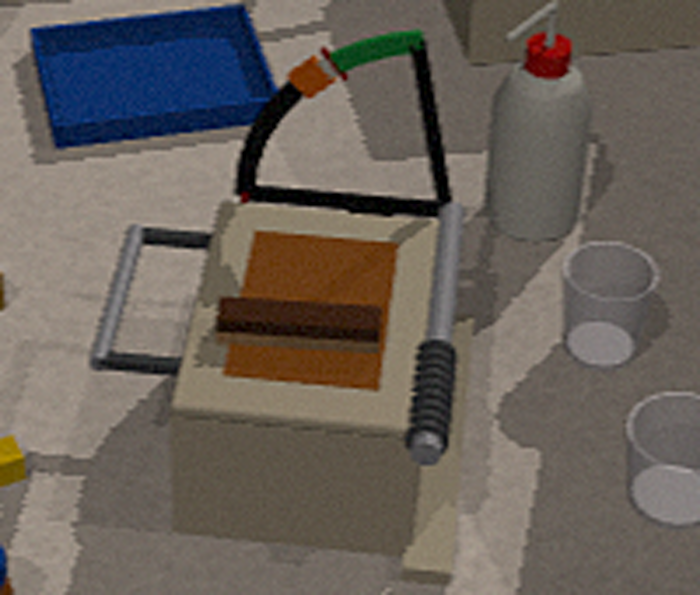

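The crops confirm the choice. The dark brown bar on the cover runs along the box's x, with top-crop corners (371,193), (412,200), (373,388) and (332,383). The bar handle runs from (131,472) to (375,537). The small brown bar lies on the bench at right and is clearly smaller.

```bash
cat > h.py <<'E'
import json,numpy as np
C={n:json.load(open(n+".json")) for n in("side","top")}
def back(n,uv,z):
    K=np.array(C[n]["intrinsics"]);E=np.array(C[n]["extrinsics"]);R=E[:3,:3];t=E[:3,3]
    o=-R.T@t; d=R.T@np.linalg.solve(K,[uv[0],uv[1],1]); return (o+d*(z-o[2])/d[2])[:2]
def proj(n,p):
    K=np.array(C[n]["intrinsics"]);E=np.array(C[n]["extrinsics"]);q=K@(E[:3,:3]@np.array(p,float)+E[:3,3]);return q[:2]/q[2]
E
python3 - <<'E'
from h import *
T=lambda c:((c[0]+.5)/5-.5+295,(c[1]+.5)/5-.5+180)
S=lambda c:((c[0]+.5)/3.5-.5+250,(c[1]+.5)/3.5-.5+180)
def rep(l,pts):
    p=np.array(pts);print(l,p.round().tolist(),"mean",p.mean(0).round(1),"edges",np.linalg.norm(np.roll(p,-1,0)-p,axis=1).round(),"ang",[round(float(np.degrees(np.arctan2(*(b-a)[::-1]))),1) for a,b in zip(p,np.roll(p,-1,0))])
rep("sample top",[back("top",T(c),130) for c in[(371,193),(412,200),(373,388),(332,383)]])
rep("sample side",[back("side",S(c),130) for c in[(220,298),(380,308),(380,340),(218,322)]])
rep("bar top",[back("top",T(c),105) for c in[(131,472),(375,537)]])
rep("bar side",[back("side",S(c),105) for c in[(135,230),(98,362)]])
rep("cover top",[back("top",T(c),110) for c in[(95,352),(463,460),(532,195),(170,90)]])
rep("cover side",[back("side",S(c),110) for c in[(222,203),(174,407),(420,430)]])
rep("tray top",[back("top",c,22) for c in[(180,231),(231,229),(233,294),(181,298)]])
rep("tray side",[back("side",S(c),22) for c in[(32,30),(242,8),(272,98),(55,145)]])
rep("bottle/beaker/bracket/jar/yellow",[back("top",c,z) for c,z in[((279,155),185),((300,322),15),((407,323),55),((365,329),15)]])
E
```

```text
sample top [[617.0, -35.0], [613.0, -56.0], [517.0, -33.0], [520.0, -13.0]] mean [566.6 -34.2] edges [ 21.  99.  21. 100.] ang [-100.6, 166.8, 82.3, -13.0]
sample side [[522.0, -17.0], [618.0, -40.0], [612.0, -69.0], [518.0, -38.0]] mean [567.8 -41. ] edges [98. 29. 99. 22.] ang [-13.9, -101.3, 162.0, 79.0]
bar top [[479.0, 88.0], [445.0, -35.0]] mean [461.7  26.9] edges [127. 127.] ang [-105.6, 74.4]
bar side [[480.0, 88.0], [444.0, -36.0]] mean [462.3  26. ] edges [129. 129.] ang [-106.1, 73.9]
cover top [[540.0, 106.0], [483.0, -80.0], [619.0, -120.0], [677.0, 66.0]] mean [579.7  -7. ] edges [194. 143. 195. 143.] ang [-107.2, -16.5, 72.7, 163.7]
cover side [[540.0, 102.0], [485.0, -87.0], [625.0, -128.0]] mean [550.1 -37.8] edges [197. 146. 245.] ang [-106.2, -16.2, 110.3]
tray top [[611.0, 475.0], [615.0, 334.0], [436.0, 325.0], [427.0, 464.0]] mean [522.2 399.7] edges [140. 179. 140. 184.] ang [-88.3, -177.0, 93.8, 3.2]
tray side [[433.0, 461.0], [607.0, 468.0], [612.0, 338.0], [439.0, 301.0]] mean [522.6 392.1] edges [175. 131. 176. 160.] ang [2.4, -88.0, -168.0, 92.3]
bottle/beaker/bracket/jar/yellow [[767.0, 189.0], [360.0, 145.0], [354.0, -134.0], [340.0, -28.0]] mean [455.5  43. ] edges [410. 279. 107. 479.] ang [-173.9, -91.2, 97.8, 26.9]
```

Call:
jog_arm([
  [0,0,-0.01],
  [0,0,-0.01],
  [-0.012,-0.011,0],
  [-0.022,-0.0205,0],
  [-0.022,-0.0205,0],
  [-0.022,-0.0205,0],
  [-0.022,-0.0205,0],
  [-0.022,-0.0205,0],
  [-0.022,-0.0205,0],
  [-0.022,-0.0205,0],
  [-0.022,-0.0205,0],
  [-0.022,-0.0205,0],
  [-0.022,-0.0205,0],
  [-0.022,-0.0205,0],
  [-0.022,-0.0205,0],
  [-0.022,-0.0205,0],
  [-0.022,-0.0205,0],
  [-0.022,-0.0205,0],
  [-0.022,-0.0205,0],
  [-0.022,-0.0205,0],
], yaw=[-3.9,-3.9,0,0,0,0,0,0,0,0,0,0,0,0,0,0,0,0,0,0], jaw=0.05)

```text
time: 1.77
position: [491.1, 75.2, 273.1]
tcp_rot: [-0.0, 0.114, 0.994, -0.0]
contact_force: [-0.4, 0.3, 0.2]
gripper_width: 50.2
gripper_force: 0.0
```

```bash
cat >> h.py <<'E'
def to(robot,p):
    from scipy.spatial.transform import Rotation as Ro
    s=robot.read_state();R=Ro.from_quat(s["tcp_rot"],scalar_first=True).as_matrix();d=R.T@(np.array(p)-s["position"])
    print("t",s["time"],"pos",s["position"].round(1),"yang",round(float(np.degrees(np.arctan2(R[1,1],R[0,1]))),1),"q",s["qpos"].round(2),"w",round(s["gripper_width"],1),"gf",s["gripper_force"],"F",s["contact_force"].round(1),"TOOL d",d.round(1))
E
python3 -c "
from plant import robot
import h;h.to(robot,[567,-34,134])"
```

```text
t 1.7667 pos [491.1  75.2 273.1] yang 77.0 q [ 0.06  0.23  1.76  0.    1.15 -1.28] w 50.2 gf 0.0 F [-0.4  0.3  0.2] TOOL d [-98.7 -89.3 139.1]
```

Call:
jog_arm([
  [-0.02,-0.018,0],
  [-0.02,-0.018,0],
  [-0.02,-0.018,0.01],
  [-0.02,-0.018,0.01],
  [-0.0187,-0.0173,0.01],
  [0,0,0.015],
  [0,0,0.015],
  [0,0,0.015],
  [0,0,0.01],
  [0,0,0.01],
  [0,0,0.005],
  [0,0,0],
], yaw=[0,0,0,0,0,0,0,0,0,0,0,0])

```text
time: 2.77
position: [566.2, -32.5, 172.4]
tcp_rot: [-0.001, 0.113, 0.994, 0.0]
contact_force: [0.2, -0.5, -0.2]
gripper_width: 50.0
gripper_force: 0.0
```

```bash
python3 - <<'E'
from plant import robot
import h,cv2,numpy as np;h.to(robot,[567,-34,134])
s=robot.snapshot("side")["pixels"][150:330,270:450,::-1]; t=robot.snapshot("top")["pixels"][170:300,300:440,::-1]
cv2.imwrite("pics/c1.png",np.hstack([cv2.resize(s,(400,400),interpolation=2),cv2.resize(t,(400,400),interpolation=2)]))
E
```

```text
t 2.7667 pos [566.2 -32.5 172.4] yang 77.0 q [-0.14  0.48  1.68 -0.    0.99 -1.48] w 50.0 gf 0.0 F [ 0.2 -0.5 -0.2] TOOL d [-1.2 -1.3 38.4]
```

View pics/c1.png

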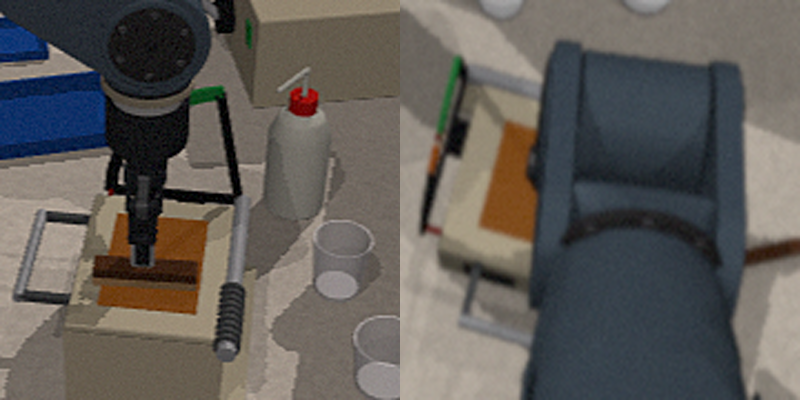

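The side view (left half) shows the fingers centred over the bar at about (145,255), so the alignment is good. Next I descend and grip.

Call:
jog_arm([
  [0,-0.0013,0.01],
  [0,0,0.01],
  [0,0,0.01],
  [0,0,0.008],
  [0,0,0],
], yaw=[0,0,0,0,0])

```text
time: 3.28
position: [565.3, -33.8, 133.1]
tcp_rot: [-0.002, 0.114, 0.994, 0.0]
contact_force: [0.4, 0.3, -1.0]
gripper_width: 50.1
gripper_force: 0.0
```

Call:
jog_arm([
  [0,0,0],
  [0,0,0],
  [0,0,0],
  [0,0,0],
  [0,0,0],
  [0,0,0],
  [0,0,0],
  [0,0,0],
], yaw=[0,0,0,0,0,0,0,0], jaw=0.01, newtons=30)

```text
time: 3.95
position: [566.5, -33.9, 135.7]
tcp_rot: [0.0, 0.114, 0.994, 0.0]
contact_force: [0.4, -0.5, 4.4]
gripper_width: 21.5
gripper_force: 33.9
```

Call:
jog_arm([
  [0,0,-0.005],
  [0,0,-0.01],
  [0,0,-0.015],
  [0,0,-0.02],
  [0,0,-0.02],
  [0,0,-0.02],
  [0,0,-0.02],
  [0,0,-0.02],
  [0,0,-0.015],
  [0,0,-0.01],
  [0,0,-0.005],
], yaw=[0,0,0,0,0,0,0,0,0,0,0])

```text
time: 4.87
position: [566.5, -33.9, 297.1]
tcp_rot: [0.001, 0.114, 0.994, -0.0]
contact_force: [0.0, 0.1, -0.2]
gripper_width: 21.5
gripper_force: 33.3
```

Call:
jog_arm([
  [0.003,0.01,0],
  [0.006,0.018,0],
  [0.0075,0.022,0],
  [0.0075,0.022,0],
  [0.0075,0.022,0],
  [0.0075,0.022,0],
  [0.0075,0.022,0],
  [0.0075,0.022,0],
  [0.0075,0.022,0],
  [0.0075,0.022,0],
  [0.0075,0.022,0],
  [0.0075,0.022,0],
  [0.0075,0.022,0],
  [0.0075,0.022,0],
  [0.0075,0.022,0],
  [0.0075,0.022,0],
  [0.0075,0.022,0],
  [0.0075,0.022,0],
  [0.006,0.018,0],
  [0.003,0.01,0],
], yaw=[0,0,0,0,0,0,0,0,0,0,0,0,0,0,0,0,0,0,0,0])

```text
time: 6.53
position: [522.5, 397.0, 293.8]
tcp_rot: [-0.001, 0.113, 0.994, -0.0]
contact_force: [0.1, 0.5, -0.5]
gripper_width: 21.3
gripper_force: 33.3
```

```bash
python3 -c "
from plant import robot
import h;h.to(robot,[522,397,35])"
```

```text
t 6.5333 pos [522.5 397.  293.8] yang 77.0 q [ 0.58  0.52  1.3   0.    1.33 -0.77] w 21.3 gf 33.30869302153587 F [ 0.1  0.5 -0.5] TOOL d [1.000e-01 2.000e-01 2.588e+02]
```

Position is good. I lower it to about z 36, then slowly to contact.

Call:
jog_arm([
  [0,0,0.01],
  [0,0,0.02],
  [0,0,0.025],
  [0,0,0.025],
  [0,0,0.025],
  [0,0,0.025],
  [0,0,0.025],
  [0,0,0.025],
  [0,0,0.025],
  [0,0,0.02],
  [0,0,0.015],
  [0,0,0.01],
  [0,0,0.005],
  [0,0,0.002],
  [0,0,0],
], yaw=[0,0,0,0,0,0,0,0,0,0,0,0,0,0,0])

```text
time: 7.78
position: [524.2, 394.7, 38.6]
tcp_rot: [0.0, 0.114, 0.994, 0.0]
contact_force: [-0.1, -0.7, 0.2]
gripper_width: 21.2
gripper_force: 33.3
```

Call:
jog_arm([
  [0,0,0.002],
  [0,0,0.002],
  [0,0,0.001],
  [0,0,0],
], yaw=[0,0,0,0])

```text
time: 8.12
position: [523.9, 394.8, 33.4]
tcp_rot: [0.0, 0.114, 0.994, 0.0]
contact_force: [-0.2, 0.3, -1.4]
gripper_width: 21.1
gripper_force: 33.3
```

Call:
jog_arm([
  [0,0,0.001],
  [0,0,0.001],
  [0,0,0.001],
  [0,0,0],
], yaw=[0,0,0,0])

```text
time: 8.45
position: [524.0, 394.8, 30.8]
tcp_rot: [0.0, 0.114, 0.994, 0.0]
contact_force: [-1.7, -1.7, 5.7]
gripper_width: 20.9
gripper_force: 34.0
```

Call:
jog_arm([
  [0,0,0],
  [0,0,0],
  [0,0,0],
  [0,0,0],
  [0,0,0],
], yaw=[0,0,0,0,0], jaw=0.045)

```text
time: 8.87
position: [523.9, 394.7, 30.2]
tcp_rot: [-0.0, 0.114, 0.994, -0.0]
contact_force: [-0.1, -0.0, 0.5]
gripper_width: 44.9
gripper_force: 0.0
```

Call:
jog_arm([
  [0,0,-0.005],
  [0,0,-0.01],
  [0,0,-0.015],
  [0,0,-0.02],
  [0,0,-0.02],
  [0,0,-0.02],
  [0,0,-0.02],
  [0,0,-0.02],
  [0,0,-0.02],
  [0,0,-0.02],
  [0,0,-0.02],
  [0,0,-0.02],
  [0,0,-0.02],
  [0,0,-0.015],
  [0,0,-0.01],
  [0,0,-0.005],
  [0,0,0],
  [0,0,0],
], yaw=[0,0,0,0,7.1,7.1,7.1,7.1,7.1,7.1,7.1,7.1,7.1,7.1,7.1,7.1,7.1,0.7], jaw=0.04)

```text
time: 10.37
position: [523.9, 394.7, 292.4]
tcp_rot: [0.0, 0.801, 0.599, 0.001]
contact_force: [-0.3, -0.6, -0.1]
gripper_width: 40.2
gripper_force: 0.0
```

```bash
python3 - <<'E'
from plant import robot
import h,cv2,numpy as np;h.to(robot,[462,26.5,108])
s=robot.snapshot("side")["pixels"][130:260,210:440,::-1]; t=robot.snapshot("top")["pixels"][160:310,160:440,::-1]
cv2.imwrite("pics/c2.png",np.vstack([cv2.resize(s,(530,300),interpolation=2),cv2.resize(t,(530,300),interpolation=2)]))
E
```

```text
t 10.3667 pos [523.9 394.7 292.4] yang -16.4 q [0.57 0.51 1.31 0.   1.32 0.86] w 40.2 gf 0.0 F [-0.3 -0.6 -0.1] TOOL d [-371.    44.2  183.8]
```

View pics/c2.png

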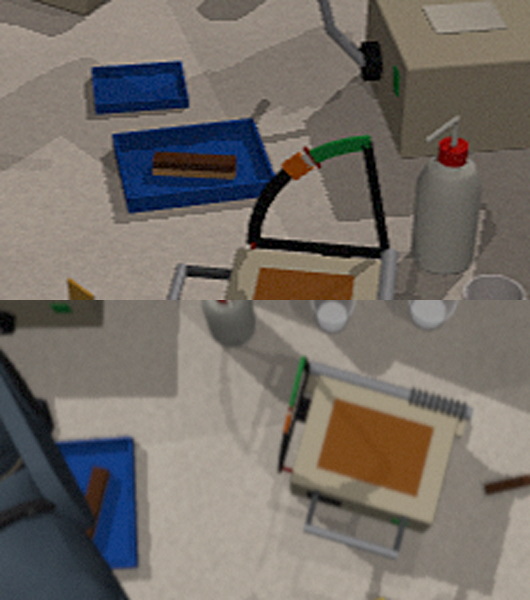

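The sample lies flat in the middle of the large tray (upper view, about (195,165)), and the cover is shut with the handle free. Now I go to the bar handle.

Call:
jog_arm([
  [-0.01,0.001,0],
  [-0.018,0.002,0],
  [-0.02,0.0025,0],
  [-0.02,0.0025,0],
  [-0.02,0.0025,0],
  [-0.02,0.0025,0],
  [-0.02,0.0025,0],
  [-0.02,0.0025,0],
  [-0.02,0.0025,0],
  [-0.02,0.0025,0],
  [-0.02,0.0025,0],
  [-0.02,0.0025,0],
  [-0.02,0.0025,0],
  [-0.02,0.0025,0],
  [-0.02,0.0025,0],
  [-0.02,0.0025,0],
  [-0.02,0.0025,0],
  [-0.02,0.0025,0],
  [-0.015,0.001,0],
  [-0.008,0,0],
], yaw=[0,0,0,0,0,0,0,0,0,0,0,0,0,0,0,0,0,0,0,0])

```text
time: 12.13
position: [462.8, 24.4, 290.4]
tcp_rot: [0.0, 0.798, 0.602, -0.0]
contact_force: [0.1, 0.7, -0.5]
gripper_width: 39.9
gripper_force: 0.0
```

Call:
jog_arm([
  [0,0,0.01],
  [0,0,0.02],
  [0,0,0.02],
  [0,0,0.02],
  [0,0,0.02],
  [0,0,0.02],
  [0,0,0.015],
  [0,0,0.01],
  [0,0,0.005],
  [0,0,0],
], yaw=[0,0,0,0,0,0,0,0,0,0])

```text
time: 12.97
position: [463.2, 26.4, 149.4]
tcp_rot: [-0.001, 0.799, 0.602, -0.001]
contact_force: [0.2, -0.2, 0.1]
gripper_width: 40.3
gripper_force: 0.0
```

```bash
python3 - <<'E'
from plant import robot
import h,cv2,numpy as np;h.to(robot,[462,26.5,108])
s=robot.snapshot("side")["pixels"][180:300,250:410,::-1]
cv2.imwrite("pics/c3.png",cv2.resize(s,(800,600),interpolation=2))
E
```

```text
t 12.9667 pos [463.2  26.4 149.4] yang -16.0 q [-0.04  0.35  1.96  0.    0.83  0.24] w 40.3 gf 0.0 F [ 0.2 -0.2  0.1] TOOL d [-0.2 -1.2 41.4]
```

View pics/c3.png

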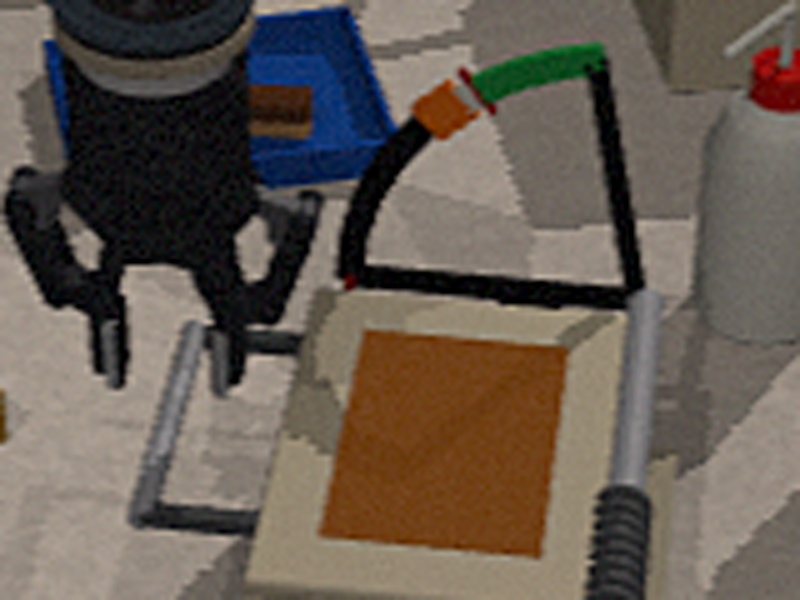

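The two fingers straddle the bar, with tips at (115,380) and (225,385) and the bar running between them, clear of the cover edge. I descend and pinch.

Call:
jog_arm([
  [0,-0.001,0.01],
  [0,0,0.01],
  [0,0,0.01],
  [0,0,0.008],
  [0,0,0.003],
  [0,0,0],
], yaw=[0,0,0,0,0,0])

```text
time: 13.52
position: [462.4, 26.3, 108.6]
tcp_rot: [-0.0, 0.799, 0.601, -0.001]
contact_force: [1.3, 0.3, -0.4]
gripper_width: 40.0
gripper_force: 0.0
```

Call:
jog_arm([
  [0,0,0],
  [0,0,0],
  [0,0,0],
  [0,0,0],
  [0,0,0],
  [0,0,0],
  [0,0,0],
  [0,0,0],
], yaw=[0,0,0,0,0,0,0,0], jaw=0.005, newtons=20)

```text
time: 14.18
position: [461.5, 26.7, 109.4]
tcp_rot: [-0.001, 0.799, 0.601, -0.001]
contact_force: [-6.2, 3.8, 3.7]
gripper_width: 11.5
gripper_force: 22.9
```

```bash
python3 - <<'E'
from plant import robot
import h,numpy as np;h.to(robot,[462,26.5,108])
th=np.array([0,.03,.08,.16,.25,.35,.45,.55,.65,.75,.83,.9,.96,1.0,1.03,1.05])
p=200*np.c_[1-np.cos(th),np.sin(th)]
print(np.diff(p,axis=0).round(1).tolist(), p[-1])
E
```

```text
t 14.1833 pos [461.5  26.7 109.4] yang -16.1 q [-0.04  0.42  1.99  0.    0.74  0.24] w 11.5 gf 22.934396266937256 F [-6.2  3.8  3.7] TOOL d [-0.   0.6  1.4]
[[0.1, 6.0], [0.5, 10.0], [1.9, 15.9], [3.7, 17.6], [5.9, 19.1], [7.8, 18.4], [9.6, 17.5], [11.3, 16.5], [12.9, 15.3], [11.4, 11.3], [10.7, 9.1], [9.6, 7.2], [6.6, 4.5], [5.1, 3.2], [3.4, 2.0]] [100.48579042 173.48464512]
```

Call:
jog_arm([
  [0,-0.001,-0.003],
  [0,0.0001,-0.003],
  [0,0.0005,-0.01],
  [0,0.001,-0.008],
  [0,0.001,-0.008],
  [0,0.0018,-0.0088],
  [0,0.0019,-0.0088],
  [0,0.0029,-0.0095],
  [0,0.003,-0.0096],
  [0,0.0039,-0.0092],
  [0,0.0039,-0.0092],
  [0,0.0048,-0.0088],
  [0,0.0048,-0.0087],
  [0,0.0056,-0.0083],
  [0,0.0057,-0.0082],
  [0,0,0],
], yaw=[0,0,0,0,0,0,0,0,0,0,0,0,0,0,0,0])

```text
time: 15.52
position: [499.6, 15.4, 232.8]
tcp_rot: [-0.001, 0.799, 0.602, -0.002]
contact_force: [-21.2, 4.8, 14.8]
gripper_width: 11.0
gripper_force: 22.8
```

```bash
python3 - <<'E'
from plant import robot
import h,cv2,numpy as np;h.to(robot,[462,26.5,108])
s=robot.snapshot("side")["pixels"][160:310,240:440,::-1]
cv2.imwrite("pics/c4.png",cv2.resize(s,(800,600),interpolation=2))
E
```

```text
t 15.5167 pos [499.6  15.4 232.8] yang -16.0 q [-0.06  0.29  1.8   0.    1.06  0.22] w 11.0 gf 22.79851108789444 F [-21.2   4.8  14.8] TOOL d [  0.4 -38.7 125. ]
```

View pics/c4.png

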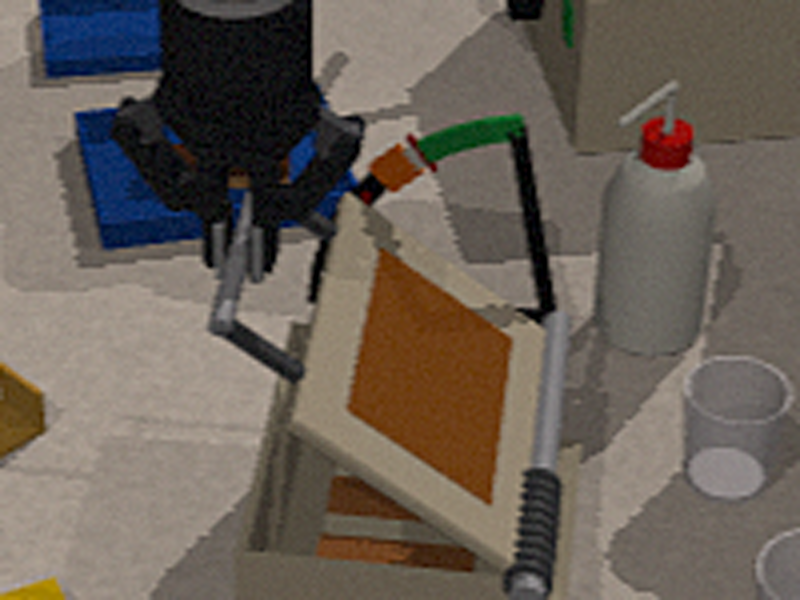

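The red pointer is at (365,195), just below the orange band, so θ is about 0.67 as planned. The force is about 26 N along the radius, so I'm too close to the hinge and will back off radially first.

Call:
jog_arm([
  [0,-0.001,-0.0008],
  [0,-0.001,-0.0008],
  [0,0,0],
  [0,0,0],
], yaw=[0,0,0,0])

```text
time: 15.9
position: [499.2, 15.5, 232.5]
tcp_rot: [0.0, 0.799, 0.601, -0.0]
contact_force: [-3.7, -1.5, 1.2]
gripper_width: 10.7
gripper_force: 21.2
```

Call:
jog_arm([
  [0,0.0064,-0.0077],
  [0,0.0065,-0.0076],
  [0,0.0056,-0.0057],
  [0,0.0058,-0.0056],
  [0,0.0053,-0.0046],
  [0,0.0054,-0.0045],
  [0,0,0],
], yaw=[0,0,0,0,0,0,0])

```text
time: 16.48
position: [533.5, 5.5, 269.8]
tcp_rot: [0.001, 0.799, 0.601, -0.0]
contact_force: [-10.5, -2.3, 11.2]
gripper_width: 11.3
gripper_force: 22.1
```

Call:
jog_arm([
  [0,-0.0006,-0.0008],
  [0,0.0048,-0.0037],
  [0,0.0048,-0.0037],
  [0,0.0033,-0.0023],
  [0,0.0031,-0.0025],
  [0,0.0033,-0.0022],
  [0,0.0032,-0.0022],
  [0,0,0],
  [0,0,0],
  [0,0,0],
], yaw=[0,0,0,0,0,0,0,0,0,0])

```text
time: 17.32
position: [554.2, -0.4, 285.4]
tcp_rot: [0.0, 0.799, 0.601, -0.0]
contact_force: [-2.3, -5.4, 0.7]
gripper_width: 11.2
gripper_force: 20.9
```

```bash
python3 - <<'E'
from plant import robot
import h,cv2,numpy as np;h.to(robot,[462,26.5,108])
# expected pin pixel vs angle (side view)
hg=np.array([654,-28.6]);u=np.array([.961,-.276]);v=np.array([.276,.961])
S=robot.snapshot("side")["pixels"][:,:,::-1]
for th in(.7,.8,.9,.96,1.,1.04,1.1):
    b=hg-u*135*np.cos(th)+v*112;print(th,(h.proj("side",[*b,105+135*np.sin(th)])-[310,160]).round(1)*8)
cv2.imwrite("pics/c5.png",cv2.resize(S[160:235,310:410],(800,600),interpolation=2))
E
```

```text
t 17.3167 pos [ 5.542e+02 -4.000e-01  2.854e+02] yang -16.1 q [-0.08  0.33  1.6  -0.    1.21  0.2 ] w 11.2 gf 20.868231654167175 F [-2.3 -5.4  0.7] TOOL d [  0.5 -96.1 177.4]
0.7 [180.  366.4]
0.8 [212.8 340. ]
0.9 [248.8 316.8]
0.96 [272.8 304. ]
1.0 [288.8 296.8]
1.04 [305.6 289.6]
1.1 [331.2 280. ]
```

View pics/c5.png

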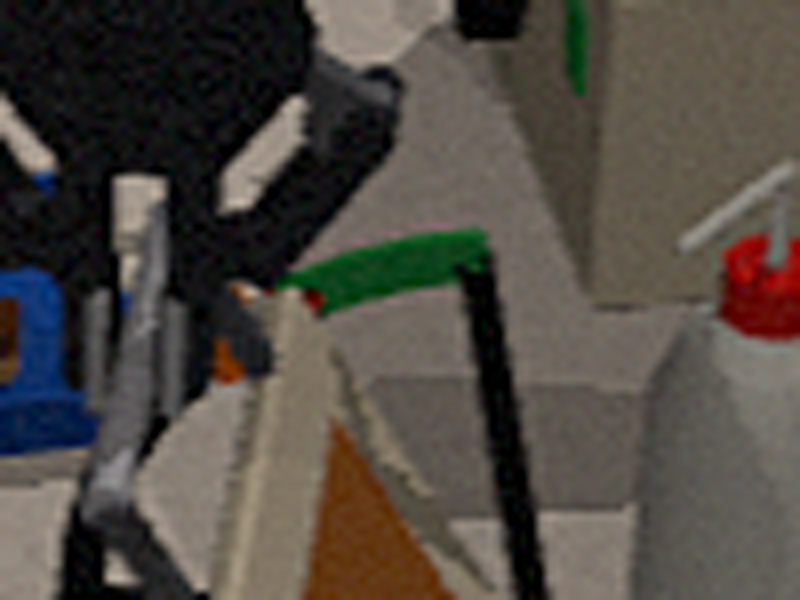

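The pointer is at (315,298), beyond the red mark and in the green, at about 1.05 rad. Step 3 is met. I bring it back to about 0.82.

Call:
jog_arm([
  [0,-0.003,0.0019],
  [0,-0.0035,0.0022],
  [0,-0.0035,0.0022],
  [0,-0.0035,0.0023],
  [0,-0.0032,0.0024],
  [0,-0.0032,0.0024],
  [0,-0.0032,0.0024],
  [0,-0.003,0.0026],
  [0,-0.003,0.0026],
  [0,-0.003,0.0026],
  [0,-0.0031,0.0026],
  [0,0,0],
  [0,0,0],
  [0,0,0],
], yaw=[0,0,0,0,0,0,0,0,0,0,0,0,0,0])

```text
time: 18.53
position: [520.1, 9.8, 258.9]
tcp_rot: [-0.0, 0.799, 0.602, 0.0]
contact_force: [0.2, -4.5, -2.2]
gripper_width: 10.8
gripper_force: 20.3
```

```bash
python3 - <<'E'
from plant import robot
import h,cv2,numpy as np;h.to(robot,[462,26.5,108])
S=robot.snapshot("side")["pixels"][:,:,::-1];T=robot.snapshot("top")["pixels"][:,:,::-1]
hg=np.array([654,-28.6]);u=np.array([.961,-.276]);v=np.array([.276,.961])
for th in(.7,.76,.8,.84,.9):
    b=hg-u*135*np.cos(th)+v*112;print(th,((h.proj("side",[*b,105+135*np.sin(th)])-[310,160])*8).round(),((h.proj("top",[*b,105+135*np.sin(th)])-[295,170])*8).round())
cv2.imwrite("pics/c6.png",np.hstack([cv2.resize(S[160:235,310:360],(400,600),interpolation=2),cv2.resize(T[170:245,295:345],(400,600),interpolation=2)]))
E
```

```text
t 18.5333 pos [520.1   9.8 258.9] yang -16.0 q [-0.07  0.29  1.72  0.    1.13  0.21] w 10.8 gf 20.304819345474243 F [ 0.2 -4.5 -2.2] TOOL d [-1.000e-01 -6.040e+01  1.509e+02]
0.7 [180. 366.] [138. 447.]
0.76 [199. 350.] [142. 425.]
0.8 [213. 340.] [146. 411.]
0.84 [227. 331.] [149. 395.]
0.9 [249. 317.] [154. 372.]
```

View pics/c6.png

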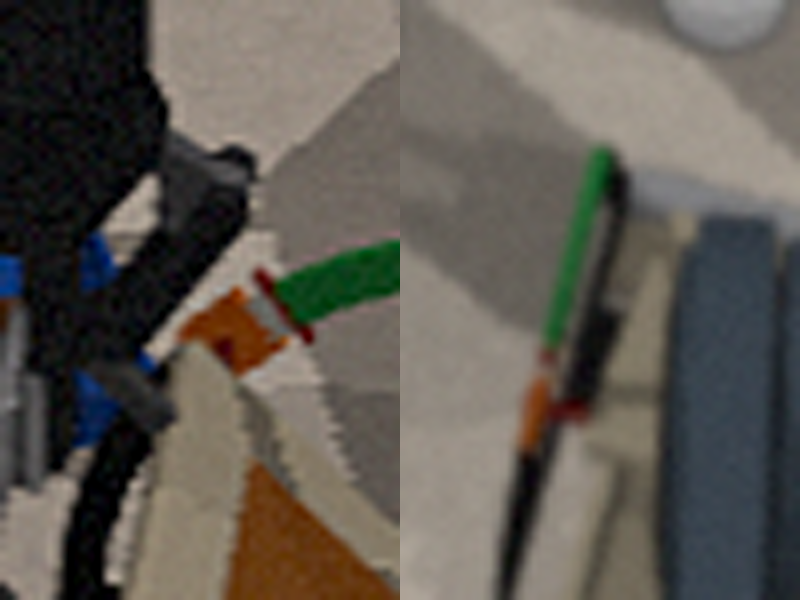

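The red pin is at (225,345) in the side view and (570,410) in the combined picture's top half. That puts it mid-orange, at about 0.81 rad, with the handle held at 20 N.

```bash
python3 -c "
from plant import robot
print(robot.finish_job())"
```

```text
the job is handed in; nothing more can be done
None
```

I've handed the job in, with no verdict returned: the sample lies flat in the large blue tray, the cover was lifted to about 1.05 rad, and it is now held by its handle at about 0.81 rad, with the red pointer mid-orange.

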